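# Seat a vial stopper in the guarded bench press

### The job

Seat the half-inserted stopper of the vial that waits in the little bench press: with the fingertips push the vial's sliding carrier all the way in under the ram, then reach down through the window in the guard and press the lever right down until the stopper sits fully home on the vial, and take the fingers out again so that the lever springs back up. Push and press only: lift nothing, and never touch the guard or its window frame, the vial or the stopper. Leave everything else on the bench where it is.

Things in the scene. Friction and masses are not known exactly. Their poses are not given: they have to be found in the camera images.
- press: Grey hand press for seating vial stoppers, fixed on the bench: 220 mm along its x, 160 mm along y (the carrier's guide sticks out to y = +147), 230 mm high at the back. Origin: on the bench, mid base. z up, x to the column at the back, y to the side where the carrier slides in. The upright ram is at x = 20, y = 0 mm. Positions in mm below are in this frame.
- guard: Guard hood on the press, same origin and axes: clear sides and front, sloping lid with a window. Covers x -100 to +113, y -80 to +80 mm. The lid's top plane rises 15 deg to the back: z = 171 at the front edge, 186 at the window's centre, 228 mm at the back. Its +y side has a cut-out (x -22 to +62, up to z = 104 mm) for carrier and vial. Must not be touched.
- window (a point): Centre of the guard's window, on the lid's top plane, at (-45, 0, 186) mm. Clear opening: 100 mm along y, 80 mm along the slope, edged in black rubber that stands 1.5 mm above the lid and 1.5 mm below it (lid 4 mm thick). Axes as the press.
- lever: Steel lever with a black ribbed finger pad (44 mm along y, 32 mm along x) at its free end, straight below the window. Origin on its hinge line at (75, 0, 155) mm. A return spring holds it up. On the pad it takes 3 to 5 N to move it alone, 7 to 10 N while the stopper slides in, then it is hard. It goes back up by itself when let go.
- pad_top (a point): Middle of the pad's upper face, the place to press. Lever up: at about (-45, 0, 177) mm, 9 mm below the window's plane. Pressing moves it down and almost not sideways: the ram meets the stopper after about 9 mm, the stopper is home after about 22 mm, the lever's own stop is at 23 mm. 10 mm at the pad lower the ram by 4.6 mm.
- shuttle (a joint): Travel of the sliding carrier in m: 0 fully drawn out (as found), 0.110 fully home against its end stop with the vial under the ram. It slides along the press -y direction as the value grows, needs about 2 N to move plus a little drag with speed, and stays where it is left.
- push_face (a point): Middle of the outer (+y) face of the black upright push plate at the carrier's outer end; push here towards -y. The plate is 42 mm along x, 8 mm thick and spans z = 17 to 61 mm; the point is at x = 20, z = 43 mm, y = 290 mm minus the carrier's travel (180 when home: 100 mm outside the guard's side).
- nest (a point): Where the vial's foot stands on the carrier (centre of the nest, z = 26 mm), inside a steel collar 35 mm across and 12 mm high. At x = 20 mm, y = 110 mm minus the carrier's travel. Axes as the press.
- vial: Small clear glass serum vial, 24 mm across and 45 mm high to its lip, loose in the nest's collar. Origin: centre of its foot, z up. Neither vial nor stopper may be touched by the robot or lifted.
- stopper (a joint): How far the dark rubber stopper has been pressed into the vial, in m: 0 as found (its flange 6 mm above the lip), 0.006 fully home. The flange is 19 mm across and 3 mm thick. It takes about 9 N from the ram and stays where it is pressed.
- foil_flask: Bystander, small flask wrapped in foil, 70 mm across, 78 mm high, origin at the centre of its foot. Leave alone.
- vial_0: Bystander, little tan vial with a red cap, 14 mm across, 35 mm high, origin at the centre of its foot. Leave alone.
- petri_dish: Bystander, covered petri dish, 91 mm across, 17 mm high, origin at the centre of its underside. Leave alone.
- tweezers_1: Bystander, tweezers lying flat, 122 mm along their y, 9 mm high. Leave alone.
- syringe: Bystander, small syringe lying flat, 61 mm long, 10 mm thick. Leave alone.
- micro_rack: Bystander, red micro-tube rack, 192 x 64 x 59 mm. Leave alone.

How it is judged:
On the way, in this order (a step that is already met when the one before it is completed fails the run):
1. the carrier is pushed home under the ram (value of joint shuttle above 0.106 m), for 0.2 s.
2. the fingers press the lever pad down until the stopper is home (contact force between the fingers and lever above 1 N and z of pad_top in the frame of press below 0.16 m and value of joint stopper above 0.005 m), for 0.1 s.
At the end, for the whole second after the job is handed in: The stopper is at least 5 of its 6 mm in, the carrier is within 4 mm of its end stop, the lever is back up (pad within about 4 mm of its rest height), and the vial stands upright at rest in its nest (value of joint stopper above 0.005 m and value of joint shuttle above 0.106 m and z of pad_top in the frame of press above 0.173 m and horizontal distance between vial and nest below 0.005 m and z of vial in the frame of nest below 0.004 m and angle between vial's own z axis and vertical below 0.12 rad and linear speed of vial below 0.02 m/s); the robot touches nothing.
It fails at once if the robot touches the guard or its window frame (contact force between any of the arm, the fingers and guard above 0.5 N).
It fails at once if the robot touches the vial or its stopper (contact force between any of the arm, the fingers and vial above 0.3 N).
It fails at once if the vial is lifted out of its nest or tipped (z of vial in the frame of nest above 0.01 m or angle between vial's own z axis and vertical above 0.35 rad).
It fails at once if something else on the bench is moved or knocked (distance of any of foil_flask, vial_0, petri_dish, tweezers_1, syringe, micro_rack from where it was at the start of the episode above 0.02 m).
It also fails if it takes over 51 s, if anything falls off the work surface, if the arm or the gripper's body presses on something with over 40 N, if the wrist force passes 120 N, or if a joint passes its speed limit or range.

### The arm

A 6-joint arm with a two-finger parallel gripper is mounted at the origin on a cart in front of the work surface, level with it; the furniture and walls round the work are solid. World frame = base frame: x ahead of the robot, y to its left, z up, the work surface at z = 0. Lengths are in m, angles in rad, forces in N, time in s.
With the tool pointing down it reaches from about 0.35 to 0.775 m from the base axis. Payload 5.5 kg.
Tool frame: the origin (TCP) lies at the very end of the fingers, on their centre line; the grasp point (between the pads) lies 19 mm behind it (env.grip_depth is the distance from the TCP to the grasp point, in m); z points along the fingers, y is the direction in which the jaws open and shut (so a half turn about z gives the same grasp; the last joint's range is limited). The gripper opens to 85 mm and grips with 20 to 120 N. Pads are 22 mm wide; open, the fingers measure 114 mm over their backs; the gripper's body (76 mm by 85 mm) begins 54 mm behind the grasp point. The pads swing forward as they close: fully open they stand 13 mm farther back than shut.
Start: joints at [-1.322, 0.313, 0.046, 1.304, 0, 1.431], TCP at [0.218, -0.532, 0.231] pointing down, gripper open.
Joint ranges: [-2.76, 2.76], [-0.86, 1.69], [-1.03, 1.26], [-2.2, 2.34], [-1.47, 1.5], [-3.14, 3.14]. Speed limits (rad/s): [2.57, 2.57, 3.14, 3.14, 3.14, 3.14].

### API

Orientations are given as a unit quaternion [w, x, y, z].
In Python, from workcell import env gives the robot as it stands.
- The arm moves only by the tool step_arm, never from a script. Its argument "series" is a list of rows, each a list of 3 entries, a list of its own where there are three numbers: the shift along the world's x, y, z in cm, then the turn about the world's z in rad, then the closure in counts, from 0 (fully open) to 255 (shut). A call has 1 to 5 rows; each row is the pose to reach, as a shift and turn from the pose measured when the call began; what a row does not reach only later rows make up. A row lasts 1/8 s, in which the tool goes at most 62.5 mm and 10.7 degrees, less where a joint would pass 70% of its speed; a pose out of reach is approached as far as the arm can. A call with a gripper value outside its range is refused whole. The fingers move at their own pace and stop on an object; "newtons" is the grip in N (left out, the last holds). Time passes only in rows, so rows that repeat a pose let the fingers close. It gives the time, the measured TCP pose, the force and the opening at its end, in the units of the state.
- env.get_state(): the state, without advancing time (a new reading comes with each control period).
- env.read_camera(name): name is "side" or "top" or "wrist"; returns a dict with "frame" (420x560x3 uint8, red, green, blue), "vertical_fov" (degrees; the focal length in pixels is half the picture's height over the tangent of half this angle, whatever the lens; pixels are square), "cx", "cy" (the principal point, pixels), "camera_from_world" (4x4, takes a point from world to camera coordinates). Camera axes: x right, y down, z forward; pixel columns grow to the right and rows downward; lengths in m; the calibration is good to about 2 mm. A picture is of the moment at which its call begins. There is no depth.
- env.hand_in(): hands the job in, once; it reports no verdict.
The state is a dict: "clock": time; "joint_pos": joint angles; "qvel": joint speeds; "tau": joint torques, N m; "tcp_pos": TCP position; "orientation": TCP orientation; "wrist_force": force on the tool from outside, world axes, zero at the start; "ft_torque": the same for the moment, N m; "finger_gap": finger opening in m.
Only numpy, scipy, OpenCV 4.12 (cv2) and the standard library are available. Lean on these libraries where they do the work, as an engineer would, in place of code of your own. Each camera call takes 0.05 s, during which the arm holds its last target.

## Working session

There is one attempt and no reset: what is moved stays moved. The work goes in short steps, Python scripts to look and compute and a tool call to move; the robot and the scene stay as the last step left them, time stands still between calls to the robot, and variables do not carry over. Pictures are saved under pics/ and viewed, and the job is handed in when it is done.

Besides the shell and the picture viewer there is one more tool, called after "Call:" as name(argument=value, ...) on one line, values as JSON. step_arm: Moves the arm, as the interface text tells. Its arguments: {"type":"object","properties":{"series":{"type":"array"},"newtons":{"type":"number"}},"required":["series"]}

```bash
ls; mkdir -p pics; python3 - <<'E'
from workcell import env
import cv2
print(env.get_state())
for n in ("side","top","wrist"):
    r=env.read_camera(n); cv2.imwrite(f"pics/{n}0.png",r["frame"][:,:,::-1])
    print(n,r["vertical_fov"],r["cx"],r["cy"]);print(r["camera_from_world"].round(4).tolist())
E
```

```text
pics
{'clock': 0.0, 'joint_pos': array([-1.32164766e+00,  3.14029987e-01,  4.49841367e-02,  1.30359210e+00,
        4.57958204e-06,  1.43122896e+00]), 'qvel': array([-0.00068129,  0.00137682, -0.00121722,  0.00103375, -0.00051977,
        0.00103058]), 'tau': array([ 6.70564968e-04, -4.80630398e+01,  2.98531759e+01,  1.93870609e-02,
        1.28771626e-04,  3.35917875e-06]), 'tcp_pos': array([ 0.21780932, -0.53160481,  0.23039414]), 'orientation': array([-9.19555312e-04,  9.81171447e-01,  1.93136592e-01, -4.81402776e-05]), 'wrist_force': array([-0.08511619, -0.88000011, -0.31420209]), 'ft_torque': array([-0.12577887, -0.02563647, -0.01607185]), 'finger_gap': 0.08537786198788798}
side 43.715456361267776 280.51712229949885 211.99595852704815
[[-0.8599, -0.5101, -0.0186, 0.4019], [-0.1791, 0.3355, -0.9249, 0.2713], [0.478, -0.792, -0.3798, 1.0628], [0.0, 0.0, 0.0, 1.0]]
top 45.33912314981807 287.74492083150074 216.55968922219375
[[-0.4017, -0.9157, -0.0063, 0.0731], [-0.8862, 0.3905, -0.2494, 0.605], [0.2309, -0.0946, -0.9684, 1.3074], [0.0, 0.0, 0.0, 1.0]]
wrist 59.307043469068546 285.58925473899603 209.17502194579
[[0.3789, -0.9254, -0.0002, -0.5748], [-0.8938, -0.366, 0.2592, -0.0339], [-0.24, -0.098, -0.9658, 0.3772], [0.0, 0.0, 0.0, 1.0]]
```

View pics/side0.png

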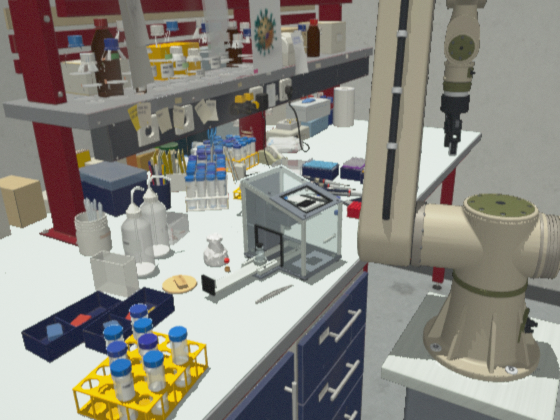

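View pics/top0.png

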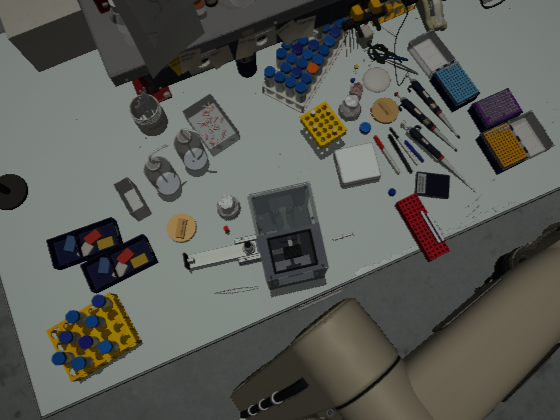

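View pics/wrist0.png

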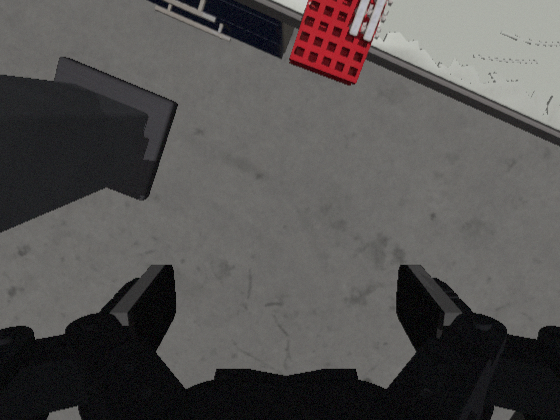

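```bash
python3 - <<'E'
import cv2
a=cv2.imread("pics/top0.png")[170:310,170:340]; cv2.imwrite("pics/topc.png",cv2.resize(a,None,fx=4.7,fy=4.2,interpolation=cv2.INTER_CUBIC) if 0 else cv2.resize(a,None,fx=4,fy=4,interpolation=cv2.INTER_CUBIC))
a=cv2.imread("pics/side0.png")[150:310,190:360]; cv2.imwrite("pics/sidec.png",cv2.resize(a,None,fx=3.7,fy=3.7,interpolation=cv2.INTER_CUBIC) if 0 else cv2.resize(a,(680,600)[:2] if 0 else None,fx=3.5,fy=3.5,interpolation=cv2.INTER_CUBIC))
E
```

```text
(no output)
```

View pics/topc.png

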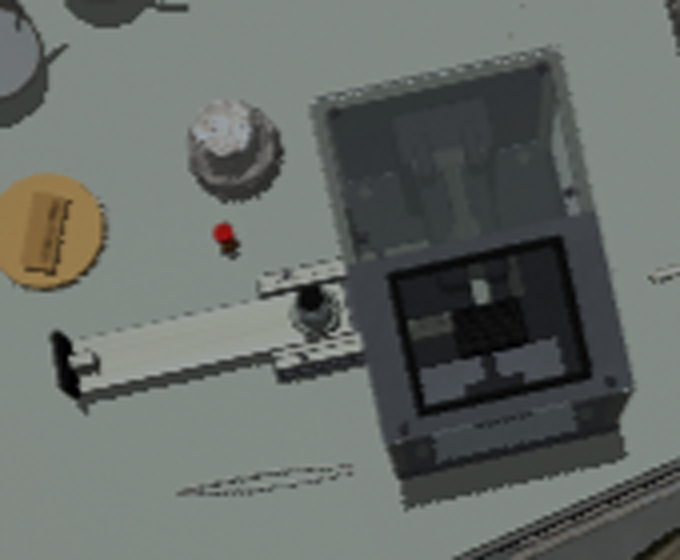

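View pics/sidec.png

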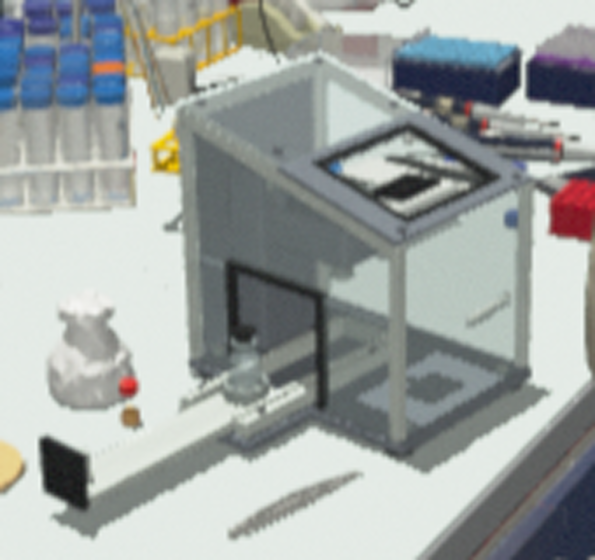

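```bash
cat > h.py <<'E'
import numpy as np, cv2
def cam(r):
    f=r["frame"].shape[0]/2/np.tan(np.radians(r["vertical_fov"])/2)
    K=np.array([[f,0,r["cx"]],[0,f,r["cy"]],[0,0,1]]); return K,r["camera_from_world"]
def tri(cams,pts):
    (K1,T1),(K2,T2)=cams
    X=cv2.triangulatePoints(K1@T1[:3],K2@T2[:3],np.array(pts[0],float).reshape(-1,2).T,np.array(pts[1],float).reshape(-1,2).T)
    return (X[:3]/X[3]).T
def plane(c,p,z):
    K,T=c; R=T[:3,:3]; o=-R.T@T[:3,3]; d=R.T@np.linalg.inv(K)@np.array([*p,1.]); return o+d*(z-o[2])/d[2]
def proj(c,P):
    K,T=c; P=np.atleast_2d(P); q=(P@T[:3,:3].T+T[:3,3])@K.T; return q[:,:2]/q[:,2:]
E
python3 - <<'E'
from workcell import env
import cv2,numpy as np
from h import *
R={n:env.read_camera(n) for n in("top","side")}
box={"top":(170,170,340,310),"side":(190,150,360,310)}
for n in R:
    x0,y0,x1,y1=box[n]; im=R[n]["frame"][y0:y1,x0:x1]
    up=cv2.resize(im,None,fx=4,fy=4,interpolation=cv2.INTER_CUBIC)
    for th in (30,45):
        m=(up.max(2)<th).astype(np.uint8)
        cs,_=cv2.findContours(m,cv2.RETR_EXTERNAL,cv2.CHAIN_APPROX_NONE)
        for c in cs:
            if cv2.contourArea(c)>150:
                h=cv2.convexHull(c); a=cv2.approxPolyDP(h,8,True)[:,0]
                print(n,th,cv2.contourArea(c),((a+.5)/4-.5+[x0,y0]).round(2).tolist())
E
```

```text
top 30 253.5 [[339.38, 301.88], [328.38, 309.38]]
top 30 749.5 [[183.38, 253.12], [186.88, 255.38], [189.12, 268.88], [185.12, 266.12]]
top 30 443.0 [[248.62, 240.88], [250.38, 244.62], [246.62, 247.12], [244.38, 241.62]]
top 30 25828.5 [[309.62, 228.88], [317.12, 263.62], [274.38, 273.38], [266.62, 238.62]]
top 45 412.5 [[339.38, 301.62], [331.62, 309.38], [327.88, 309.38]]
top 45 3899.0 [[326.38, 268.38], [323.88, 276.62], [272.12, 289.12], [267.38, 282.12]]
top 45 316.5 [[252.38, 260.12], [251.62, 262.62], [239.38, 263.38]]
top 45 218.5 [[260.12, 258.12], [259.88, 260.62], [252.88, 261.38]]
top 45 954.5 [[183.38, 252.88], [193.88, 259.88], [189.38, 269.12], [184.62, 265.88]]
top 45 561.0 [[249.62, 240.12], [249.38, 246.62], [244.88, 246.62], [242.38, 241.88]]
top 45 26740.0 [[309.88, 228.62], [317.38, 263.88], [274.38, 273.88], [266.38, 238.12]]
side 45 2313.0 [[202.38, 275.62], [212.88, 280.38], [213.62, 294.12], [203.12, 288.88]]
side 45 1238.5 [[255.12, 225.12], [281.12, 234.38], [281.62, 265.62], [255.62, 243.12]]
side 45 624.0 [[313.12, 201.38], [304.62, 205.88], [297.12, 205.12], [305.62, 200.62]]
```

```bash
python3 - <<'E'
from workcell import env
import cv2,numpy as np
from h import *
R={n:env.read_camera(n) for n in("top","side")}
C={n:cam(R[n]) for n in R}
for n in C:
    T=C[n][1]; print(n,"pos",(-T[:3,:3].T@T[:3,3]).round(3))
im=R["side"]["frame"][175:225,270:345]; up=cv2.resize(im,None,fx=4,fy=4,interpolation=cv2.INTER_CUBIC)
for th in (60,75,90):
    m=(up.max(2)<th).astype(np.uint8); cs,_=cv2.findContours(m,0,1)
    for c in cs:
        if cv2.contourArea(c)>300: print(th,((cv2.approxPolyDP(cv2.convexHull(c),8,True)[:,0]+.5)/4-.5+[270,175]).round(1).tolist())
wt=np.array([[266.4,238.2],[309.8,228.7],[317.3,263.8],[274.4,273.7]]); ws=np.array([[280.3,195.7],[307.1,185.1],[332.9,200.6],[306.6,212.9]])
W=tri((C["top"],C["side"]),(wt,ws)); print(W.round(4),W.mean(0)); print("resid",proj(C["top"],W)-wt)
for a,b in((0,1),(1,2),(2,3),(3,0)): print(np.linalg.norm(W[a]-W[b]))
print("yaw", [np.degrees(np.arctan2(*(W[a]-W[b])[1::-1])) for a,b in((0,1),(3,2),(0,3),(1,2))])
for p,z in (((202.4,275.6),.061),((212.9,280.4),.061),((213.6,294.1),.017),((203.1,288.9),.017)): print(plane(C["side"],p,z).round(4))
for p,z in (((183.4,253.1),.061),((189,269),.017),((185,266),.061)): print('top',plane(C["top"],p,z).round(4))
E
```

```text
top pos [ 0.264 -0.046  1.417]
side pos [-0.114  0.956  0.662]
60 [[313.9, 201.4], [304.6, 206.1], [296.1, 205.6], [305.6, 200.1]]
60 [[306.6, 186.1], [330.9, 200.4], [327.1, 201.9]]
75 [[314.4, 201.4], [296.6, 206.9], [287.1, 200.9]]
75 [[280.4, 196.1], [306.6, 185.4], [331.6, 200.1], [325.4, 203.4]]
75 [[336.4, 174.6], [331.9, 179.1], [308.1, 178.4], [308.4, 174.6]]
90 [[279.9, 196.1], [306.9, 185.1], [331.9, 200.4], [305.4, 212.6]]
90 [[322.1, 186.4], [324.1, 182.4], [344.4, 191.4], [327.1, 190.4]]
90 [[336.9, 174.6], [318.1, 185.1], [305.6, 174.9]]
[[ 0.5222 -0.0949  0.2022]
 [ 0.5024 -0.2027  0.1997]
 [ 0.4181 -0.1857  0.1767]
 [ 0.4378 -0.0784  0.1779]] [ 0.47013306 -0.14041748  0.18913976]
resid [[0.66410892 0.55278454]
 [0.31296442 0.27320705]
 [0.1949716  0.17951576]
 [0.34356059 0.30187033]]
0.10957976965833345
0.08903000932145315
0.10907590879788095
0.08936071929436415
yaw [np.float64(79.60884699153581), np.float64(79.60641808719804), np.float64(-11.099848540647763), np.float64(-11.42094818009816)]
[0.604  0.1267 0.061 ]
[0.5684 0.1328 0.061 ]
[0.5772 0.1235 0.017 ]
[0.614  0.1166 0.017 ]
top [0.6077 0.1248 0.061 ]
top [0.5702 0.132  0.017 ]
top [0.5726 0.1334 0.061 ]
```

```bash
python3 - <<'E'
from workcell import env
import numpy as np
from h import *
from scipy.spatial.transform import Rotation as Ro
s=env.get_state(); q=s["orientation"]; Rt=Ro.from_quat([q[1],q[2],q[3],q[0]]).as_matrix()
T=env.read_camera("wrist")["camera_from_world"]
print(s["clock"],"cam in tool",Rt.T@(-T[:3,:3].T@T[:3,3]-s["tcp_pos"]),"axis",Rt.T@T[2,:3]); print(Rt.round(3))
E
```

```text
0.35 cam in tool [ 6.49086409e-02  1.02257371e-04 -1.42495096e-01] axis [-0.25944432  0.00134922  0.96575712]
[[ 0.925  0.379 -0.   ]
 [ 0.379 -0.925  0.   ]
 [ 0.    -0.    -1.   ]]
```

Call:
step_arm(series=[[[4,6,4],0.18,100],[[8,12,7],0.36,200],[[12,17,9],0.54,255],[[16,22,9],0.72,255],[[20,27,9],0.9,255]], newtons=40)

```text
clock: 1.02
tcp_pos: [0.3935, -0.293, 0.3202]
orientation: [0.001, 0.798, 0.603, 0.0]
wrist_force: [1.5, -0.2, 0.2]
finger_gap: -0.0002
```

Call:
step_arm(series=[[[3.5,5,1],0.14,255],[[7,12,1],0.14,255],[[7,12,1],0.14,255],[[7,12,1],0.14,255]])

```text
clock: 1.52
tcp_pos: [0.4637, -0.1723, 0.3302]
orientation: [0.001, 0.753, 0.658, -0.0]
wrist_force: [-0.4, -0.2, -0.5]
finger_gap: 0.0001
```

```bash
python3 - <<'E'
from workcell import env
import cv2
r=env.read_camera("wrist"); cv2.imwrite("pics/w1.png",r["frame"][:,:,::-1]); s=env.get_state(); print(s["tcp_pos"],s["orientation"],s["wrist_force"])
import pickle; pickle.dump((r,s),open("w1.pkl","wb"))
E
```

```text
[ 0.46336899 -0.17336159  0.33006591] [ 1.09732410e-03  7.53543966e-01  6.57396584e-01 -1.40090550e-04] [-0.46697862 -0.37243205  0.33648147]
```

View pics/w1.png

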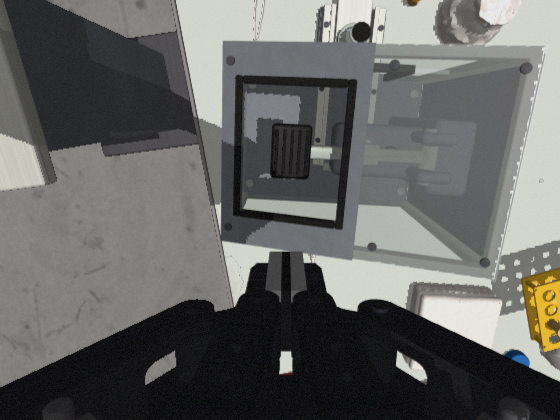

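```bash
python3 - <<'E'
import pickle,cv2,numpy as np
from h import *
r,s=pickle.load(open("w1.pkl","rb")); c=cam(r)
im=r["frame"]; sub=im[60:240,225:370]; up=cv2.resize(sub,None,fx=4,fy=4,interpolation=cv2.INTER_CUBIC)
def todo(a): return (np.array(a)+.5)/4-.5+[225,60]
for th in (20,35,50):
    m=(up.max(2)<th).astype(np.uint8); cs,_=cv2.findContours(m,cv2.RETR_CCOMP,1)
    for k in cs:
        A=cv2.contourArea(k)
        if A>3000: 
            q=todo(cv2.approxPolyDP(cv2.convexHull(k),12,True)[:,0]); print(th,A,q.round(1).tolist(),todo(cv2.minAreaRect(k)[0]))
for nm,Q in (("outer",[[237,77],[357,83],[343,229],[233,213]]),("inner",[[244,83],[349,88],[337,222],[241,208]])):
  P=np.array([plane(c,p,z) for p,z in zip(Q,[.1775,.1985,.1985,.1775])]); print(nm,P.round(4).tolist(),P.mean(0).round(4), np.degrees(np.arctan2(*(P[0]-P[3])[:2])),np.degrees(np.arctan2(*(P[1]-P[2])[:2])))
print(plane(c,(291.5,150.5),.177))
E
```

```text
20 7141.0 [[235.1, 145.9], [239.9, 145.1], [274.1, 213.4], [272.9, 218.6], [233.1, 213.9]] [241.12293434 188.71211243]
35 33060.5 [[274.1, 123.6], [310.9, 126.1], [306.6, 177.9], [271.6, 176.4]] [290.69316101 150.94372559]
35 21270.5 [[275.1, 124.9], [309.9, 127.6], [306.9, 172.4], [301.9, 175.9], [275.6, 174.9]] [290.99980164 150.75499725]
35 263845.5 [[236.9, 75.1], [355.9, 80.1], [340.6, 228.4], [233.1, 214.6]] [291.87885284 150.9307785 ]
35 212044.0 [[241.4, 81.1], [348.1, 86.1], [334.9, 223.1], [239.4, 209.9]] [291.74239349 152.26737213]
50 34177.0 [[273.1, 123.6], [311.1, 125.9], [306.6, 178.4], [271.4, 176.6]] [290.60015869 150.92179871]
50 267361.0 [[236.9, 74.9], [356.1, 80.1], [340.9, 228.6], [232.6, 214.6]] [292.5116806  151.48613739]
50 208157.0 [[242.6, 81.9], [347.6, 86.9], [334.4, 222.4], [240.4, 208.9]] [292.00186157 152.27651978]
outer [[0.4392, -0.0796, 0.1775], [0.5247, -0.0968, 0.1985], [0.5048, -0.2033, 0.1985], [0.418, -0.1844, 0.1775]] [ 0.4717 -0.141   0.188 ] 11.458691116807719 10.58917276276624
inner [[0.4438, -0.0845, 0.1775], [0.5188, -0.0994, 0.1985], [0.5007, -0.197, 0.1985], [0.4253, -0.181, 0.1775]] [ 0.4721 -0.1405  0.188 ] 10.842098139114825 10.513620948691537
[ 0.47286329 -0.13980443  0.177     ]
```

Call:
step_arm(series=[[[2,5.5,0],-0.05,255],[[4.5,11.5,0],-0.05,255],[[7,17.5,0],-0.05,255],[[9,23,0],-0.05,255],[[11,29,0],-0.05,255]])

```text
clock: 2.2
tcp_pos: [0.5739, 0.1142, 0.3299]
orientation: [0.001, 0.771, 0.637, -0.0]
wrist_force: [0.7, 0.2, 0.3]
finger_gap: 0.0003
```

Call:
step_arm(series=[[[3,6,-4],0,255],[[3,6,-8],0,255],[[3,6,-8],0,255]])

```text
clock: 2.58
tcp_pos: [0.6021, 0.1726, 0.245]
orientation: [-0.001, 0.771, 0.637, -0.005]
wrist_force: [0.1, 0.4, 0.3]
finger_gap: -0.0001
```

```bash
python3 - <<'E'
from workcell import env
import cv2
from h import *
s=env.get_state(); print(s["tcp_pos"],s["orientation"],s["wrist_force"])
for n in("wrist","side"):
  r=env.read_camera(n); f=r["frame"][:,:,::-1].copy()
  for p in proj(cam(r),[[.590,.1327,.043],[.598,.177,.04]]): cv2.circle(f,tuple(int(v) for v in p),3,(0,0,255),1)
  cv2.imwrite(f"pics/{n}2.png",f)
E
```

```text
[0.60206506 0.17260703 0.24499566] [-0.00078383  0.77123793  0.63653049 -0.00451316] [0.08010718 0.36640123 0.29012964]
```

View pics/wrist2.png

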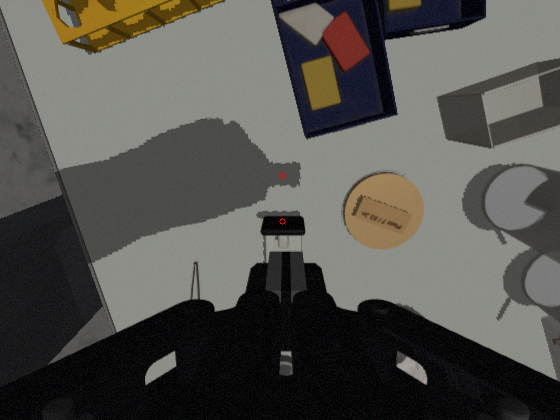

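View pics/side2.png

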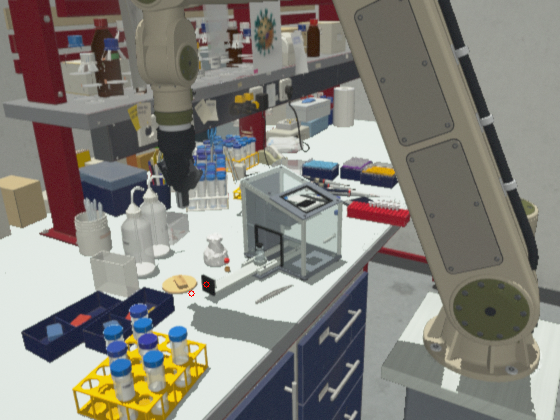

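Call:
step_arm(series=[[[-0.3,0.6,-5],0,255],[[-0.3,0.6,-10],0,255],[[-0.3,0.6,-15],0,255],[[-0.3,0.6,-20.5],0,255],[[-0.3,0.6,-20.5],0,255]])

```text
clock: 3.3
tcp_pos: [0.5993, 0.1759, 0.0442]
orientation: [0.0, 0.772, 0.635, -0.003]
wrist_force: [-0.0, 0.3, 1.3]
finger_gap: 0.0006
```

```bash
python3 - <<'E'
from workcell import env
import cv2
from h import *
s=env.get_state(); print(s["tcp_pos"],s["orientation"],s["wrist_force"])
for n in("wrist","side"):
  r=env.read_camera(n); f=r["frame"][:,:,::-1].copy()
  if n=="side": f=cv2.resize(f[150:310,140:330],None,fx=3.5,fy=3.5)
  cv2.imwrite(f"pics/{n}3.png",f)
E
```

```text
[0.59931031 0.17591512 0.04417387] [ 2.10363409e-04  7.72475799e-01  6.35036471e-01 -3.12668899e-03] [-0.03263978  0.31515459  1.34957699]
```

View pics/wrist3.png

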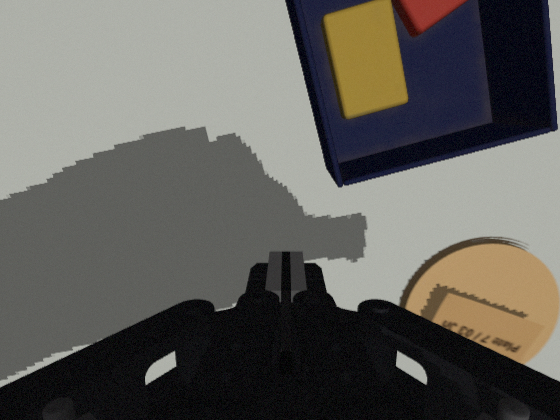

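View pics/side3.png

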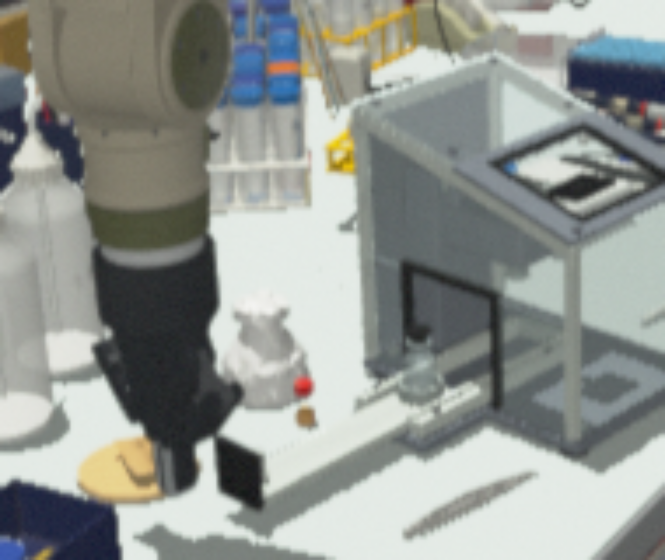

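Call:
step_arm(series=[[[-0.2,-1,-0.6],0,255],[[-0.4,-2,-0.6],0,255],[[-0.55,-2.9,-0.6],0,255],[[-0.7,-3.7,-0.6],0,255],[[-0.85,-4.4,-0.6],0,255]])

```text
clock: 4.03
tcp_pos: [0.5952, 0.1331, 0.0433]
orientation: [0.002, 0.772, 0.635, 0.002]
wrist_force: [0.6, 2.4, 1.0]
finger_gap: -0.0001
```

Call:
step_arm(series=[[[-0.4,-1,-0.4],0,255],[[-0.8,-2,-0.4],0,255],[[-1.1,-3.1,-0.4],0,255],[[-1.3,-4.2,-0.4],0,255],[[-1.6,-5.3,-0.4],0,255]])

```text
clock: 4.65
tcp_pos: [0.5791, 0.0793, 0.0392]
orientation: [0.002, 0.772, 0.635, 0.002]
wrist_force: [2.5, 1.8, -1.3]
finger_gap: 0.0002
```

```bash
python3 - <<'E'
from workcell import env
import cv2
from h import *
r=env.read_camera("side"); f=r["frame"][:,:,::-1].copy()
f=cv2.resize(f[150:310,140:330],None,fx=3.5,fy=3.5)
cv2.imwrite(f"pics/side4.png",f);print(env.get_state()["tcp_pos"])
E
```

```text
[0.57841087 0.07795319 0.03912398]
```

View pics/side4.png

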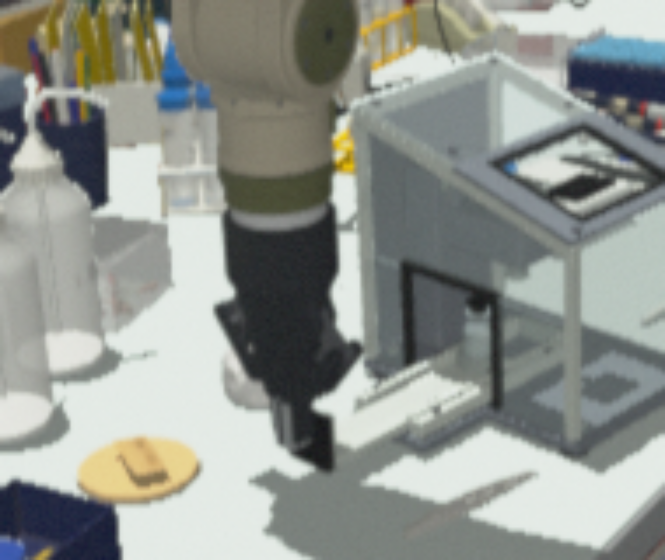

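```bash
python3 - <<'E'
from workcell import env
import cv2
from h import *
r=env.read_camera("top"); f=r["frame"][:,:,::-1].copy(); c=cam(r)
y=np.radians(-10.8); ex=np.array([np.cos(y),np.sin(y)]); ey=np.array([-ex[1],ex[0]]); O=np.array([.472,-.140])+.045*ex
for nm,p,z in(("flask",(225,202),.078),("flaskfoot",(229,213),.02),("vial0",(226,229),.035)):
    P=plane(c,p,z); print(nm,P.round(3),"press",((P[:2]-O)@ex).round(3),((P[:2]-O)@ey).round(3))
t=env.get_state()["tcp_pos"]; print("tcp press",(t[:2]-O)@ex,(t[:2]-O)@ey)
cv2.imwrite("pics/top4.png",cv2.resize(f[170:310,150:340],None,fx=4,fy=4))
E
```

```text
flask [ 0.691 -0.034  0.078] press 0.151 0.145
flaskfoot [ 0.675 -0.032  0.02 ] press 0.134 0.144
vial0 [ 0.63  -0.007  0.035] press 0.086 0.161
tcp press 0.018430314643046505 0.23448245349536706
```

View pics/top4.png

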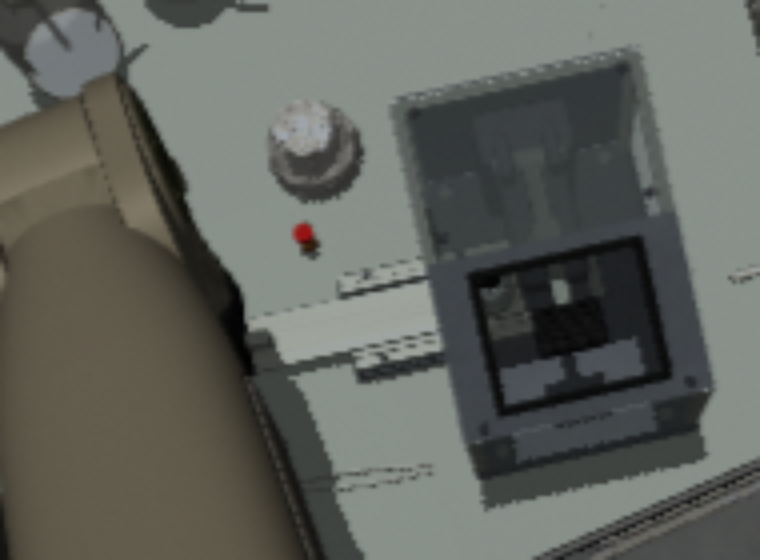

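Call:
step_arm(series=[[[-0.2,-0.9,0],0,255],[[-0.3,-1.8,0],0,255],[[-0.5,-2.6,0],0,255],[[-0.6,-3.3,0],0,255],[[-0.7,-3.9,0],0,255]])

```text
clock: 5.38
tcp_pos: [0.5706, 0.0391, 0.0389]
orientation: [0.002, 0.773, 0.635, 0.0]
wrist_force: [-1.1, 2.5, 0.5]
finger_gap: -0.0001
```

Call:
step_arm(series=[[[-0.1,-0.2,0],0,255],[[-0.1,-0.4,0],0,255],[[-0.15,-0.6,0],0,255],[[-0.15,-0.6,0],0,255]])

```text
clock: 5.88
tcp_pos: [0.5698, 0.0358, 0.039]
orientation: [0.0, 0.772, 0.635, 0.003]
wrist_force: [2.5, 10.8, -0.4]
finger_gap: -0.0001
```

Call:
step_arm(series=[[[0.3,1.5,0],0,255],[[0.8,4,0],0,255],[[0.8,4,5],0,255],[[0.8,4,11],0,255],[[0.8,4,17],0,255]])

```text
clock: 6.5
tcp_pos: [0.5774, 0.076, 0.2105]
orientation: [0.001, 0.772, 0.636, 0.002]
wrist_force: [0.6, -0.1, -0.3]
finger_gap: 0.0001
```

Call:
step_arm(series=[[[0,0,6],0,255],[[0,0,10],0,255],[[0,0,14],0.18,255],[[0,0,14],0.36,255],[[0,0,14],0.54,255]])

```text
clock: 7.12
tcp_pos: [0.5776, 0.0761, 0.3511]
orientation: [0.001, 0.572, 0.82, 0.002]
wrist_force: [0.6, 0.1, -0.6]
finger_gap: -0.0
```

```bash
python3 - <<'E'
from workcell import env
import cv2
from h import *
r=env.read_camera("side"); f=r["frame"][:,:,::-1].copy(); c=cam(r)
y=np.radians(-10.8); ex=np.array([np.cos(y),np.sin(y)]); ey=np.array([-ex[1],ex[0]]); O=np.array([.472,-.140])+.045*ex
for q in (.18,.19):
  for x,z in((-.001,.061),(.041,.061)):
    P=O+x*ex+q*ey; p=proj(c,[*P,z])[0]; print(q,x,p.round(1)); 
    if q==.18: f[int(p[1]),int(p[0])]=(0,0,255)
cv2.imwrite("pics/side5.png",cv2.resize(f[170:310,190:350],None,fx=4,fy=4,interpolation=0))
s=env.get_state();print(s["tcp_pos"],s["orientation"],s["joint_pos"])
E
```

```text
0.18 -0.001 [245.4 263.6]
0.18 0.041 [233.5 258.6]
0.19 -0.001 [242.5 265.1]
0.19 0.041 [230.5 260. ]
[0.57742876 0.07612556 0.35063994] [4.20823601e-04 5.69876045e-01 8.21729281e-01 1.45050697e-03] [-0.00771317  0.33020131  0.35968846  1.5979534   0.00192224  1.20500066]
```

View pics/side5.png

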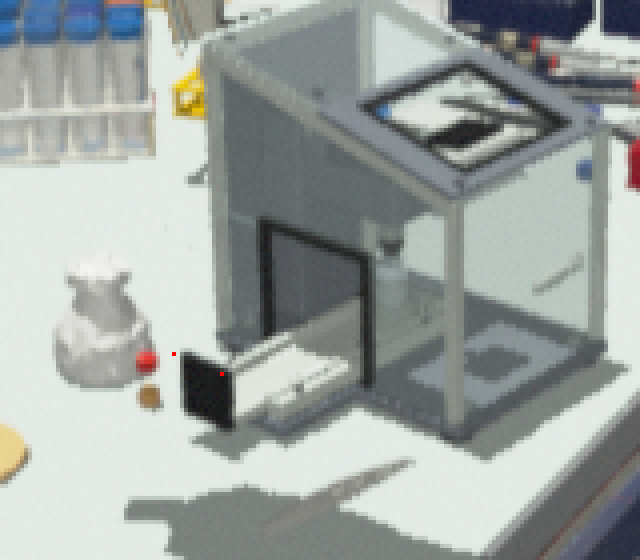

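Call:
step_arm(series=[[[-2,-4.3,0],0.18,255],[[-4,-8.6,0],0.36,255],[[-6.5,-13,0],0.54,255],[[-8.5,-17.3,0],0.72,255],[[-10.5,-21.6,0],0.9,255]])

```text
clock: 7.8
tcp_pos: [0.4716, -0.1408, 0.3506]
orientation: [-0.0, 0.155, 0.988, 0.001]
wrist_force: [0.2, -0.0, -0.5]
finger_gap: 0.0001
```

```bash
python3 - <<'E'
from workcell import env
import cv2
from h import *
r=env.read_camera("side"); c=cam(r)
def corners(im,b):
    x0,y0,x1,y1=b; up=cv2.resize(im[y0:y1,x0:x1],None,fx=4,fy=4,interpolation=cv2.INTER_CUBIC)
    k=max(cv2.findContours((up.max(2)<45).astype(np.uint8),0,1)[0],key=cv2.contourArea)
    return (cv2.minAreaRect(k)[0]+np.array([.5,.5]))/4-.5+[x0,y0]
a=corners(cv2.imread("pics/side0.png"),(195,265,220,300)); b=corners(r["frame"],(225,250,255,285))
A=plane(c,a,.039);B=plane(c,b,.039); print(a,b,A,B,np.linalg.norm(A-B))
r=env.read_camera("wrist"); cv2.imwrite("pics/w6.png",r["frame"][:,:,::-1])
s=env.get_state();print(s["clock"],s["tcp_pos"],s["orientation"],s["joint_pos"])
E
```

```text
[208.06762505 284.86885452] [241.58728218 267.62063599] [0.59051428 0.12498207 0.039     ] [0.5695386  0.01681645 0.039     ] 0.1101806763465994
7.9 [ 0.47094171 -0.14279662  0.35056313] [-7.33604615e-04  1.58565964e-01  9.87347960e-01  5.49757373e-04] [-4.58074737e-01  1.46148248e-01  1.20524499e-01  1.54689847e+00
  6.18824683e-04 -1.39598992e-01]
```

View pics/w6.png

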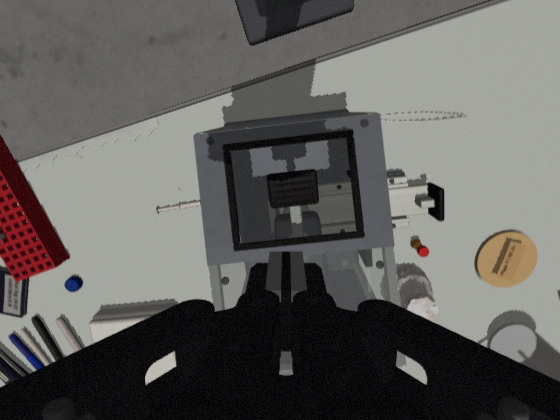

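```bash
python3 - <<'E'
from workcell import env
import cv2,pickle
from h import *
r=env.read_camera("wrist"); c=cam(r); r1,_=pickle.load(open("w1.pkl","rb")); c1=cam(r1)
x0,y0,x1,y1=215,120,375,260
up=cv2.resize(r["frame"][y0:y1,x0:x1],None,fx=4,fy=4,interpolation=cv2.INTER_CUBIC)
t=lambda a:(np.array(a)+.5)/4-.5+[x0,y0]
for th in (30,45):
  for k in cv2.findContours((up.max(2)<th).astype(np.uint8),cv2.RETR_CCOMP,1)[0]:
    if cv2.contourArea(k)>8000: print(th,cv2.contourArea(k),t(cv2.approxPolyDP(cv2.convexHull(k),12,True)[:,0]).round(1).tolist(),t(cv2.minAreaRect(k)[0]).round(1))
# window outer corners order LB.. : w1 (front+y, back+y, back-y, front-y)
W1=[[236.9,75],[356,80.1],[340.8,228.5],[232.9,214.6]]
np.save("W1.npy",W1)
E
```

```text
30 26226.5 [[312.1, 169.4], [313.9, 200.9], [268.1, 205.9], [263.4, 175.1]] [289.4 187.6]
30 222459.5 [[347.4, 128.1], [360.9, 233.9], [232.1, 249.9], [218.6, 145.1]] [289.9 189.3]
30 177076.0 [[342.4, 135.4], [355.1, 228.9], [236.6, 243.9], [225.9, 150.9]] [289.7 189.8]
45 27367.0 [[312.1, 168.9], [314.4, 200.9], [267.9, 206.4], [263.1, 174.9]] [289.5 187.5]
45 226179.0 [[347.6, 127.9], [361.1, 234.1], [232.4, 250.4], [218.1, 144.9]] [289.5 188.8]
45 171188.5 [[341.6, 136.6], [354.4, 228.6], [237.1, 243.4], [226.9, 151.4]] [289.9 189.6]
```

```bash
python3 - <<'E'
from workcell import env
import cv2,pickle
from h import *
r=env.read_camera("wrist"); c=cam(r); r1,_=pickle.load(open("w1.pkl","rb")); c1=cam(r1)
x0,y0,x1,y1=215,120,375,260
up=cv2.resize(r["frame"][y0:y1,x0:x1],None,fx=4,fy=4,interpolation=cv2.INTER_CUBIC)
t=lambda a:(np.array(a)+.5)/4-.5+[x0,y0]
ks=[k for k in cv2.findContours((up.max(2)<45).astype(np.uint8),cv2.RETR_CCOMP,1)[0] if cv2.contourArea(k)>8000]
ks.sort(key=cv2.contourArea)
pad=t(cv2.minAreaRect(ks[0])[0]); q=t(cv2.approxPolyDP(cv2.convexHull(ks[-1]),12,True)[:,0])
print(pad,q.tolist())
print("pad",tri((c1,c),([290.7,150.9],pad)), plane(c,pad,.177))
# w6 image: up=front, right=+y
cor=[max(q,key=lambda p:p[0]-2*p[1]),max(q,key=lambda p:p[0]*2+p[1]),max(q,key=lambda p:-p[0]+2*p[1]),min(q,key=lambda p:p[0]*2+p[1])]
print(cor); W=tri((c1,c),(np.load("W1.npy"),cor)); print(W.round(4),W.mean(0)); 
print(plane(c,cor[0],.1775),plane(c,cor[1],.1985),plane(c,cor[2],.1985),plane(c,cor[3],.1775))
s=env.get_state();print(s["clock"],s["tcp_pos"],s["orientation"]); print(np.degrees(2*np.arctan2(s["orientation"][2],s["orientation"][1])))
E
```

```text
[287.23280334 187.12429047] [[345.125, 127.125], [358.875, 233.625], [229.625, 249.625], [215.875, 144.375]]
pad [[ 0.47216184 -0.14042085  0.17226265]] [ 0.4711941  -0.14000448  0.177     ]
[array([345.125, 127.125]), array([358.875, 233.625]), array([229.625, 249.625]), array([215.875, 144.375])]
[[ 0.4385 -0.0772  0.1701]
 [ 0.524  -0.0944  0.1984]
 [ 0.503  -0.2025  0.1985]
 [ 0.4172 -0.1863  0.1748]] [ 0.47069413 -0.14010026  0.1854776 ]
[ 0.43783953 -0.0779601   0.1775    ] [ 0.52390632 -0.09401789  0.1985    ] [ 0.50299098 -0.20235878  0.1985    ] [ 0.41705474 -0.18567422  0.1775    ]
8.0 [ 0.4722503  -0.14018317  0.35062068] [-4.09686018e-04  1.59003099e-01  9.87276957e-01  1.43421325e-03]
161.7019049021892
```

Call:
step_arm(series=[[[-0.05,0,-5],0.13,255],[[-0.05,0,-10],0.13,255],[[-0.05,0,-13.5],0.13,255],[[-0.05,0,-15],0.13,255],[[-0.05,0,-15],0.13,255]])

```text
clock: 8.62
tcp_pos: [0.4718, -0.1393, 0.2002]
orientation: [-0.001, 0.094, 0.996, 0.002]
wrist_force: [-0.6, -0.2, -0.4]
finger_gap: -0.0001
```

```bash
python3 - <<'E'
from workcell import env
import cv2
s=env.get_state(); print(s["tcp_pos"],s["orientation"],s["wrist_force"])
r=env.read_camera("wrist"); cv2.imwrite("pics/w7.png",r["frame"][:,:,::-1])
r=env.read_camera("side");cv2.imwrite("pics/side7.png",cv2.resize(r["frame"][100:250,210:370,::-1],None,fx=4,fy=4))
E
```

```text
[ 0.47176013 -0.13925243  0.2002285 ] [-0.00121711  0.09439234  0.99553297  0.0016447 ] [-0.58817397 -0.21173849 -0.41536638]
```

View pics/w7.png

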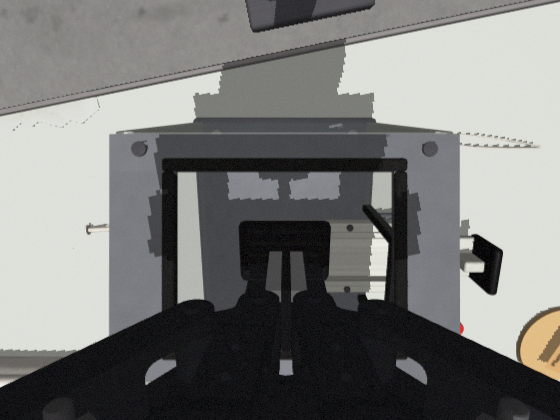

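View pics/side7.png

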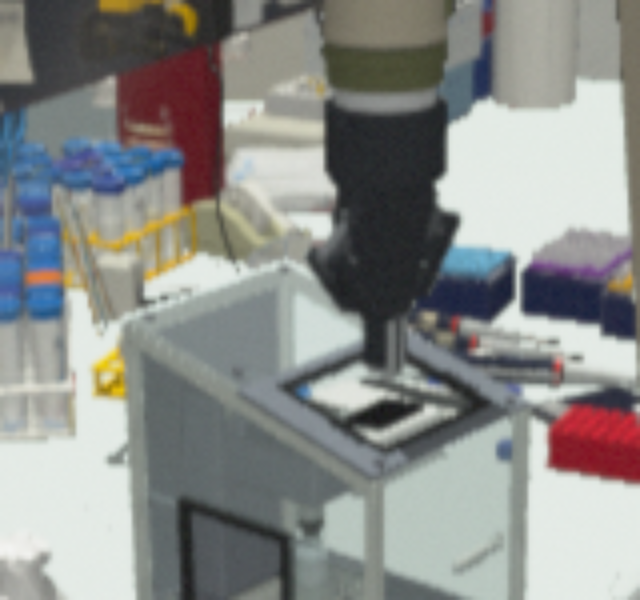

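Call:
step_arm(series=[[[0,-0.05,-1.5],0,255],[[0,-0.05,-2.3],0,255],[[0,-0.05,-2.8],0,255],[[0,-0.05,-3.3],0,255],[[0,-0.05,-3.8],0,255]])

```text
clock: 9.35
tcp_pos: [0.472, -0.1406, 0.1642]
orientation: [-0.0, 0.095, 0.996, 0.001]
wrist_force: [-5.0, 1.9, 8.9]
finger_gap: -0.0
```

Call:
step_arm(series=[[[0,0,-0.4],0,255],[[0,0,-0.8],0,255],[[0,0,-1.1],0,255],[[0,0,-1.3],0,255]])

```text
clock: 9.85
tcp_pos: [0.4717, -0.1406, 0.1539]
orientation: [0.0, 0.095, 0.996, 0.0]
wrist_force: [-11.2, 4.5, 31.6]
finger_gap: -0.0003
```

Call:
step_arm(series=[[[0,0,0],0,255],[[0,0,0],0,255]])

```text
clock: 10.1
tcp_pos: [0.4716, -0.1405, 0.155]
orientation: [0.001, 0.095, 0.996, 0.0]
wrist_force: [-4.4, 1.6, 9.8]
finger_gap: 0.0004
```

Call:
step_arm(series=[[[0,0,1],0,255],[[0,0,2.5],0,255],[[0,0,5],0,255],[[0,0,10],0,255],[[0,0,15],0,255]])

```text
clock: 10.72
tcp_pos: [0.4712, -0.1404, 0.3066]
orientation: [0.0, 0.095, 0.996, 0.0]
wrist_force: [1.3, -0.3, 0.7]
finger_gap: 0.0
```

Call:
step_arm(series=[[[-1,-6,2],0,255],[[-2,-12,4],0,255],[[-3,-18,4],0,255],[[-3,-18,4],0,255]])

```text
clock: 11.22
tcp_pos: [0.4402, -0.3244, 0.346]
orientation: [0.0, 0.097, 0.995, 0.0]
wrist_force: [0.2, 0.5, -0.2]
finger_gap: 0.0002
```

```bash
python3 - <<'E'
from workcell import env
import cv2
s=env.get_state(); print(s["tcp_pos"],s["wrist_force"])
r=env.read_camera("top"); cv2.imwrite("pics/top8.png",cv2.resize(r["frame"][170:310,170:340,::-1],None,fx=4,fy=4))
r=env.read_camera("side");cv2.imwrite("pics/side8.png",cv2.resize(r["frame"][160:310,190:360,::-1],None,fx=4,fy=4,interpolation=cv2.INTER_CUBIC))
E
```

```text
[ 0.44022023 -0.32435946  0.34599108] [ 0.16397274  0.47319356 -0.18564938]
```

View pics/top8.png

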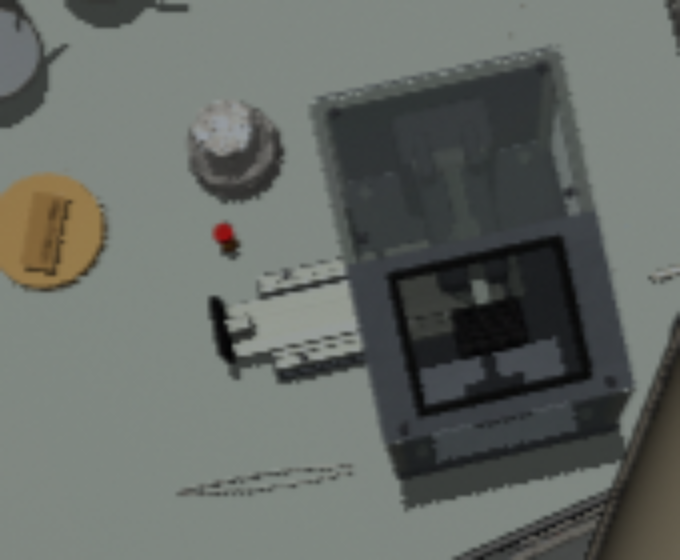

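View pics/side8.png

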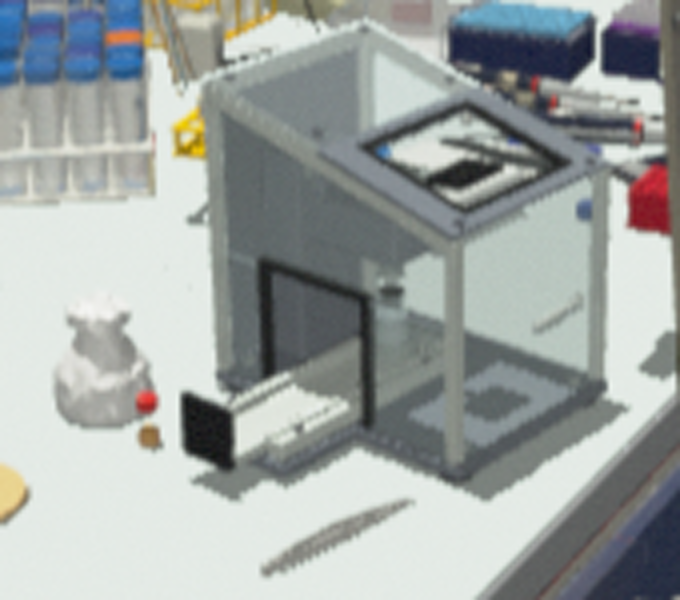

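```bash
python3 - <<'E'
from workcell import env
s=env.get_state(); print(s["clock"],abs(s["qvel"]).max()); print(env.hand_in())
E
```

```text
11.325 0.03701336007947456
the job is handed in; nothing more can be done
None
```

The vial's stopper is seated and the job is handed in, at about 11 s of the 51 s allowed. `hand_in` gave no verdict.

**What I did:** With the gripper shut, I pushed the carrier's plate in until it met its end stop. I then turned the gripper 90°, reached down through the middle of the window, and pressed the lever pad to its hard stop. I held it briefly, then drew straight up and moved clear.

**Last checks:**
- **Carrier:** it met a hard stop at about 11 N, and the side camera measured 110.2 mm of travel.
- **Press:** the fingertips reached z = 0.154 m at about 32 N. Before that the force was about 9 N, as expected while the stopper slides in.
- **Afterwards:** in the pictures the stopper sits lower on the vial by about the expected 6 mm, judged by eye. The vial stands upright, the pad is back up in the window, and the flask, tan vial, petri dish and tweezers look unmoved. The syringe and tube rack were barely in these last pictures, so I did not check them. The wrist force was near zero.

**Small disagreements:**
- **Pad height:** two wrist views put the pad at z = 0.172 m, against 0.177 m in the text.
- **Push plate:** its top edge appeared 2–3 pixels off the predicted place once the carrier was home.
- **Sideways force:** there was up to about 12 N sideways at the bottom of the press. I took it as friction on the pad, since the fingers were centred in the window, but I did not confirm that.

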